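# Work the freewheel of an inclined sherd carousel

## Robot

A 6-joint arm with a two-finger parallel gripper is mounted at the origin on the work surface. World frame = base frame: x ahead of the robot, y to its left, z up, the work surface at z = 0. Lengths are in m, angles in rad, forces in N, time in s.
With the tool pointing down it reaches from about 0.35 to 0.975 m from the base axis. Payload 4.9 kg.
Tool frame: the origin (TCP) lies at the very end of the fingers, on their centre line; the grasp point (between the pads) lies 19 mm behind it (ctrl.grasp_offset is the distance from the TCP to the grasp point, in m); y points along the fingers, z is the direction in which the jaws open and shut, and the axes are right-handed (so a half turn about y gives the same grasp; the last joint's range is limited). The gripper opens to 85 mm and grips with 20 to 120 N. Pads are 22 mm wide; open, the fingers measure 114 mm over their backs; the gripper's body (76 mm by 85 mm) begins 54 mm behind the grasp point. The pads swing forward as they close: fully open they stand 13 mm farther back than shut.
Start: joints at [-1.297, 0.053, 1.613, -0, 1.476, -0.119], TCP at [0.239, -0.577, 0.231] pointing down, gripper open.
Joint ranges: [-3.01, 3.01], [-1.01, 2.22], [0.06, 2.58], [-1.02, 4.17], [0.09, 2.62], [-3.14, 3.14]. Speed limits (rad/s): [2.57, 2.57, 3.14, 3.14, 3.14, 3.14].

## Interface

Orientations are given as a rotation vector (axis times angle).
In Python, from station import ctrl, eyes, finish_job, find_in, regions_of, pinpoint gives the robot as it stands.
- The arm moves only by the tool play_rows, never from a script. Its argument "moves" is a list of rows, each an object of numbers: "x", "y", "z": the shift along the world's x, y, z in cm; "turn": the turn about the world's z in degrees; "jaw": the finger opening in cm, from 0 to 8.54. A call has 1 to 8 rows; each row shifts and turns the commanded pose from where the row before left it; what a row does not reach is not made up. A row lasts 1/12 s, in which the tool goes at most 41.7 mm and 7.16 degrees, less where a joint would pass 70% of its speed; a pose out of reach is approached as far as the arm can. A call is refused whole if a number of a shift passes 4.17 or a number of a turn 7.16, either way. A call with a gripper value outside its range is refused whole. The fingers move at their own pace and stop on an object; "squeeze" is the grip in N (left out, the last holds). Time passes only in rows, so rows that do not move let the fingers close. It gives the time, the measured TCP pose, the force and the opening at its end, in the units of the state.
- ctrl.get_obs(): the state, without advancing time (a new reading comes with each control period).
- eyes.get_image(name): name is "scene" or "side" or "wrist"; returns a dict with "img" (420x560x3 uint8, red, green, blue), "camera_matrix" (3x3 intrinsics, pixels), "cam_to_world" (4x4, takes a point from camera to world coordinates). Camera axes: x right, y up, looking along -z (the intrinsics and any distortion apply to the point x, -y, -z); pixel columns grow to the right and rows downward; lengths in m; the calibration is good to about 2 mm. A picture is of the moment at which its call begins. There is no depth.
- finish_job(): hands the job in, once; it reports no verdict.
Trained networks look in the newest picture that a camera, given by its name, has taken for a name from the list of things; names that differ only in an ending like _2 or _b are one class to them, and where a whole thing is asked for, a point or a joint stands for the part that bears it (a point fixed in the world has none). Each returns a list of dicts, best first, with "score" (0 to 1); they miss things now and then, are a little off and sometimes report something else, mostly with a low value. They report only what shows in the picture. A call takes as long as a camera call.
- find_in(camera, query): "point" ([column, row] in pixels, amid what is visible of it).
- regions_of(camera, query): "pixels" (420x560 bool, what is visible of it) and "point" ([column, row] in pixels, amid what is visible of it).
- pinpoint(camera, query): "point" ([column, row] in pixels: a listed point, or the origin of a listed thing).
The state is a dict: "t": time; "q": joint angles; "dq": joint speeds; "effort": joint torques, N m; "tool_pos": TCP position; "tool_rot": TCP orientation; "contact_force": force on the tool from outside, world axes, zero at the start; "wrist_torque": the same for the moment, N m; "opening": finger opening in m.
Only numpy, scipy, OpenCV 4.12 (cv2) and the standard library are available. Lean on these libraries where they do the work, as an engineer would, in place of code of your own. Each camera call takes 0.05 s, during which the arm holds its last target.

## Task

The inspection disc under the microscope is turned by the T-handle at its centre through a freewheel: one way the handle spins loose, the other way it grips and carries the disc round, and which way is not known. Try the handle both ways first, letting it spin loose by at least an eighth of a turn, and only then drive the disc with the gripping way until one of its two sherds (either one) sits squarely below the lens, and let go. Turn it by the T-handle alone: do not touch the disc or the sherds, and leave the other things on the table where they are.

Things in the scene. Friction and masses are not known exactly. Their poses are not given: they have to be found in the camera images.
- bearing_centre (a point): Centre of the disc's underside, on the fixed bearing of the inspection stand (base 250 x 330 mm; place and yaw vary). Fixed axes: z = the disc's axis of rotation, pointing up out of the disc, leaning 30 degrees from vertical, away from the microscope column; x = straight up the disc's slope, from its centre towards the rim place below the lens. The handle's bar is 68 mm from here along z.
- disc: Aluminium disc, diameter 230 mm, 8 mm thick, tilted 30 degrees, stiff to turn (0.13 N m, more when fast), stays where left. Origin on the axis at its underside, z the axis of rotation. Two sherds (60 x 60 mm, with clips up to 31 mm above the origin, 57 to 115 mm from the axis) lie on its +x and -x side. At the start its x is 70 to 110 degrees from the x of bearing_centre; in line, either way round, is the aim.
- handle_grip (a point): Centre of the black bar of the T-handle, 84 mm long (along its own x) x 15 mm wide (its y, the width to grip) x 32 mm high (along its z, the disc's axis of rotation). It stands on a 22 mm stem; bar from 52 to 84 mm above the disc's underside; free space all round it. It turns about the disc's axis (its z) without end, either way.
- handle (a joint): Angle (rad) of the T-handle relative to the disc, positive anticlockwise seen from above the disc, 0 at the start. It changes while the handle spins loose (either sign: the freewheel's sense is hidden; the disc then stays at rest), and by up to about 25 degrees of lost motion before the freewheel grips after a reversal. When it grips, the disc turns with the handle 1 to 1.
- wheel (a joint): Angle (rad) of the disc about its axis, positive anticlockwise seen from above the disc; 0, pi, -pi and so on when a sherd is squarely below the lens. After a quick push the disc may run on by a few degrees.
- lens (a point): Centre of the lower end of the microscope's lens (brass ring, diameter 42 mm), fixed, 247 mm above the table over the upper rim of the disc. The microscope column (140 x 60 mm, reaching 212 mm, with a post and a head to about 385 mm above the table) stands behind it, away from the handle.
- jar: Bystander: jar, diameter 54 mm, 75 mm high, beside the stand. Origin at its underside.
- brush: Bystander: brush 170 mm long, lying beside the stand.
- tray: Bystander: white tray 170 x 230 x 35 mm with two loose sherds. Origin at its underside.
- beaker: Bystander: glass beaker, diameter 80 mm, 95 mm high. Origin at its underside.
- blower: Bystander: rubber dust blower, standing, diameter 60 mm, 110 mm high. Origin at its underside.
- scale_bar: Bystander: flat photo scale bar 150 x 30 x 6 mm. Origin at its underside.

How it is judged:
On the way, in this order (a step that is already met when the one before it is completed fails the run):
1. the handle has been spun loose by at least 34 degrees relative to the disc, before the disc is aligned ((value of joint handle above 0.6 rad or value of joint handle below -0.6 rad)), for 0.1 s.
2. one of the sherds is below the lens (within 10 degrees) (angle between the x axis of disc and the x axis of bearing_centre, either way round below 0.175 rad), for 0.2 s.
At the end, for the whole second after the job is handed in: One sherd (either) lies below the lens: the line through the two sherds is within 10 degrees of the slope line towards the lens, and the disc is at rest (angle between the x axis of disc and the x axis of bearing_centre, either way round below 0.175 rad and velocity of joint wheel between -0.05 and 0.05 rad/s); the robot touches nothing.
It fails at once if the disc or its sherds touched by the robot (contact force between any of the fingers, the arm and disc above 1 N).
It fails at once if a bystander moved by more than 30 mm (distance of any of jar, brush, tray, beaker, blower, scale_bar from where it was at the start of the episode above 0.03 m).
It also fails if it takes over 45 s, if anything falls off the work surface, if the arm or the gripper's body presses on something with over 40 N, if the wrist force passes 120 N, or if a joint passes its speed limit or range.

## Working session

There is one attempt and no reset: what is moved stays moved. The work goes in short steps, Python scripts to look and compute and a tool call to move; the robot and the scene stay as the last step left them, time stands still between calls to the robot, and variables do not carry over. Pictures are saved under pics/ and viewed, and the job is handed in when it is done.

Besides the shell and the picture viewer there is one more tool, called after "Request:" as name(argument=value, ...) on one line, values as JSON. play_rows: Moves the arm, as the interface text tells. Its arguments: {"type":"object","properties":{"moves":{"type":"array"},"squeeze":{"type":"number"}},"required":["moves"]}

```bash
mkdir -p pics; ls; python3 - <<'E'
from station import ctrl, eyes, find_in, pinpoint
import cv2, numpy as np
print(ctrl.get_obs())
for c in ["scene","side","wrist"]:
    d=eyes.get_image(c); cv2.imwrite(f"pics/{c}0.png",d["img"][:,:,::-1])
    np.savez(f"pics/{c}0.npz",**d)
    print(c,d["camera_matrix"].tolist(),np.round(d["cam_to_world"],3).tolist(), [k for k in d])
    for q in ["handle_grip","bearing_centre","disc","lens","jar","brush","tray","beaker","blower","scale_bar"]:
        print(q,[(np.round(r["point"],1).tolist(),round(r["score"],2)) for r in pinpoint(c,q)[:2]])
print(ctrl.get_obs()["t"])
E
```

```text
pics
{'t': 0.0, 'q': array([-1.29697775e+00,  5.33738090e-02,  1.61430723e+00, -2.51533577e-05,
        1.47601690e+00, -1.18977280e-01]), 'dq': array([-1.44611167e-03,  3.07806438e-04, -1.62660143e-03, -1.05452609e-03,
        1.53439828e-03,  3.00223451e-05]), 'effort': array([-2.49384408e-03, -3.93686485e+01, -3.70178998e+01, -2.30088754e-04,
        7.09865824e-03,  1.56256554e-07]), 'tool_pos': array([ 0.23906724, -0.57678354,  0.23004462]), 'tool_rot': array([-0.39931315,  2.00814193, -2.00385281]), 'contact_force': array([0.02343551, 0.06903898, 0.31526487]), 'wrist_torque': array([ 0.06051009,  0.01146572, -0.02188639]), 'opening': 0.08549154617034674}
scene [[481.98016109901334, 0.0, 272.2179679093472], [0.0, 481.98016109901334, 204.48569155849827], [0.0, 0.0, 1.0]] [[-0.617, -0.58, 0.533, 1.211], [0.787, -0.45, 0.422, 0.378], [-0.004, 0.679, 0.734, 1.044], [0.0, 0.0, 0.0, 1.0]] ['img', 'camera_matrix', 'cam_to_world']
handle_grip [([331.1, 204.3], 0.95)]
bearing_centre [([339.6, 229.4], 0.61)]
disc [([341.6, 229.0], 0.83)]
lens [([379.9, 208.6], 0.98)]
jar [([312.1, 309.4],
[... 450 characters left out ...]
72)]
bearing_centre [([244.8, 186.0], 0.81)]
disc [([246.1, 185.1], 0.89)]
lens [([230.8, 126.5], 0.9)]
jar [([306.8, 205.4], 0.88), ([336.3, 369.0], 0.44)]
brush [([187.5, 243.3], 0.86)]
tray [([254.3, 389.5], 0.88)]
beaker [([378.0, 326.2], 0.86)]
blower [([254.8, 389.8], 0.24)]
scale_bar [([340.7, 283.8], 0.92)]
wrist [[308.5664170973801, 0.0, 274.11682423092293], [0.0, 308.5664170973801, 209.18389019391515], [0.0, 0.0, 1.0]] [[0.382, 0.877, 0.292, 0.315], [-0.924, 0.362, 0.122, -0.546], [0.001, -0.316, 0.949, 0.374], [0.0, 0.0, 0.0, 1.0]] ['img', 'camera_matrix', 'cam_to_world']
handle_grip []
bearing_centre []
disc []
lens []
jar []
brush []
tray []
beaker []
blower []
scale_bar []
1.65
```

View pics/scene0.png

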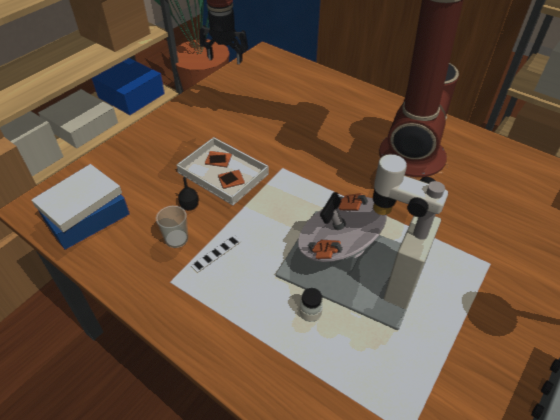

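View pics/side0.png

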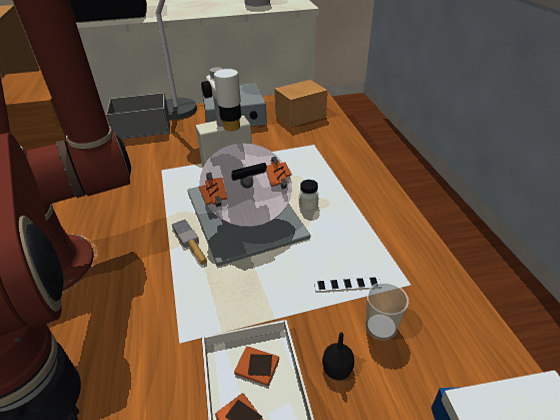

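```bash
cat > h.py <<'E'
import numpy as np
from scipy.optimize import least_squares
def load(c,k=0): return dict(np.load(f"pics/{c}{k}.npz"))
def proj(d,p):
    T=d["cam_to_world"]; pc=(np.asarray(p)-T[:3,3])@T[:3,:3]
    K=d["camera_matrix"]; x=pc*[1,-1,-1]; u=x@K.T; return u[...,:2]/u[...,2:]
def tri(ds,uvs):
    f=lambda p: np.concatenate([proj(d,p)-uv for d,uv in zip(ds,uvs)])
    r=least_squares(f,[.4,0,.1]); return r.x,np.abs(r.fun).max()
def onplane(d,uv,z):
    T=d["cam_to_world"];K=d["camera_matrix"]
    v=np.linalg.solve(K,[uv[0],uv[1],1])*[1,-1,-1]; v=T[:3,:3]@v
    return T[:3,3]+v*(z-T[2,3])/v[2]
E
python3 - <<'E'
from h import *
s,d=load("scene"),load("side")
o=dict(handle=([331.1,204.3],[250.1,172.2]),bearing=([339.6,229.4],[244.8,186]),disc=([341.6,229],[246.1,185.1]),lens=([379.9,208.6],[230.8,126.5]),jar=([312.1,309.4],[306.8,205.4]),tray=([221.1,174.8],[254.3,389.5]),beaker=([174.2,238.8],[378,326.2]),scale=([217.7,253.3],[340.7,283.8]))
P={k:tri([s,d],v) for k,v in o.items()}
for k,v in P.items(): print(k,v[0].round(4),round(v[1],1))
print("brush",onplane(d,[187.5,243.3],.01))
h,b=P["handle"][0],P["bearing"][0]; v=h-b; print(np.linalg.norm(v),v/np.linalg.norm(v), np.degrees(np.arctan2(v[1],v[0])))
l=P["lens"][0]-b; print(l,np.degrees(np.arctan2(l[1],l[0])))
E
```

```text
handle [ 0.5112 -0.0007  0.1925] 1.6
bearing [0.5048 0.0342 0.1251] 1.1
disc [0.5059 0.0376 0.1273] 0.1
lens [0.4929 0.1184 0.2487] 1.3
jar [0.6733 0.0723 0.0037] 0.7
tray [ 0.4433 -0.425  -0.0011] 2.3
beaker [ 0.7165 -0.3516  0.0011] 2.7
scale [ 6.794e-01 -2.248e-01 -5.000e-04] 2.2
brush [ 0.33885398 -0.01233262  0.01      ]
0.07616699944336036 [ 0.08352148 -0.45799224  0.88502388] -79.66486153098349
[-0.0118962   0.08421119  0.12358009] 98.04075431039017
```

```bash
cat >> h.py <<'E'
def frame(b,phi):  # phi azimuth of upslope
    u=np.array([np.cos(phi),np.sin(phi),0]); Z=np.array([0,0,1.])
    n=-0.5*u+np.sqrt(.75)*Z; x=np.sqrt(.75)*u+.5*Z; y=np.cross(n,x); return np.array(b),x,y,n
E
python3 - <<'E'
from h import *
from station import ctrl,regions_of
import cv2
from scipy.spatial.transform import Rotation as R
s,d=load("scene"),load("side")
def res(p):
    b,x,y,n=frame(p[:3],p[3]); u=np.array([np.cos(p[3]),np.sin(p[3]),0])
    L=b+u*p[4]; L[2]=.247
    o=[]
    for c,h,be,di,l in [(s,[331.1,204.3],[339.6,229.4],[341.6,229],[379.9,208.6]),(d,[250.1,172.2],[244.8,186],[246.1,185.1],[230.8,126.5])]:
        o+=[proj(c,b+.068*n)-h,proj(c,b)-be,proj(c,b)-di,proj(c,L)-l]
    return np.concatenate(o)
r=least_squares(res,[.505,.035,.127,1.7,.08],loss="soft_l1")
print(r.x.round(4),np.degrees(r.x[3]),res(r.x).round(1))
b,x,y,n=frame(r.x[:3],r.x[3]); print("h",b+.068*n)
o=ctrl.get_obs(); print(R.from_rotvec(o["tool_rot"]).as_matrix().round(3))
for c,nm in((s,"scene"),(d,"side")):
    for q in("handle_grip","disc"):
        g=regions_of(nm,q)
        for m in g[:1]:
            print(nm,q,m["score"],m["pixels"].sum(),m["point"]); np.save(f"pics/m_{nm}_{q}.npy",m["pixels"])
# overlay
for c,nm in((s,"scene"),(d,"side")):
    im=c["img"][:,:,::-1].copy()
    for rr,h in((.115,.008),(.115,0)):
        t=np.linspace(0,2*np.pi,60); P=b+rr*(np.cos(t)[:,None]*x+np.sin(t)[:,None]*y)+h*n
        cv2.polylines(im,[proj(c,P).round().astype(int)],True,(0,255,0),1)
    P=np.array([b+.008*n,b+.068*n,b+.008*n,b+.115*x]); cv2.polylines(im,[proj(c,P).round().astype(int)],False,(255,0,255),1)
    uv=proj(c,b).astype(int); w=im[max(0,uv[1]-100):uv[1]+100,uv[0]-130:uv[0]+130]; cv2.imwrite(f"pics/ov_{nm}.png",cv2.resize(w,None,fx=3,fy=3))
E
```

```text
[0.5059 0.0362 0.1278 1.7324 0.0834] 99.25906279650015 [-0.6  3.4  1.5 -0.7 -0.5 -0.3  1.  -0.5 -1.5  0.4  1.3 -0.8  0.   0.1
  1.2  1.5]
h [0.51141889 0.00267353 0.18666428]
[[-0.924 -0.     0.383]
 [-0.383 -0.    -0.924]
 [ 0.    -1.    -0.   ]]
scene handle_grip 0.78 469 [333.8, 213.5]
scene disc 0.81 3709 [343.6, 233.4]
side handle_grip 0.59 468 [250.1, 173.2]
side disc 0.7 5390 [242.2, 188.2]
```

View pics/ov_side.png

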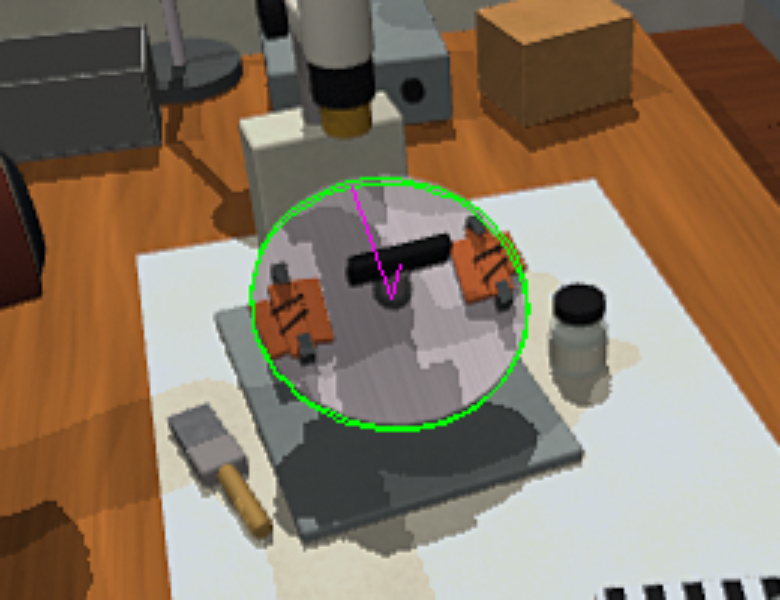

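View pics/ov_scene.png

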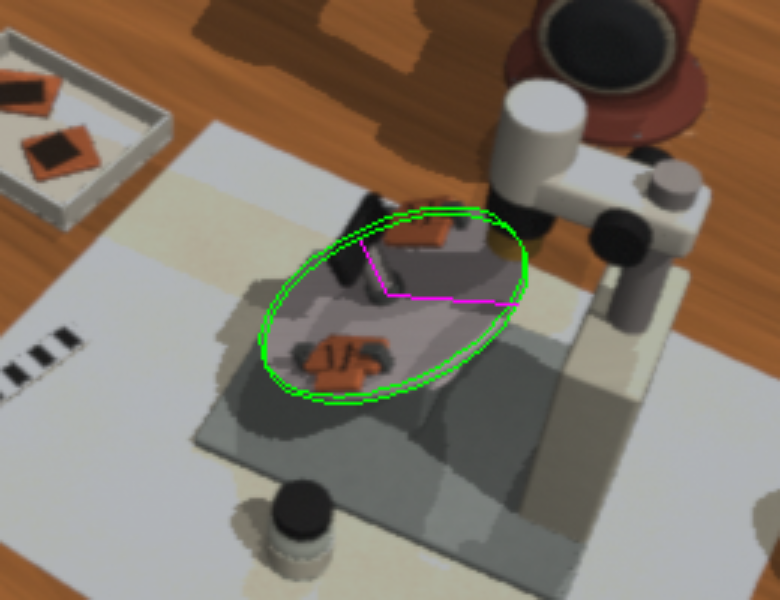

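```bash
cat >> h.py <<'E'
B=np.array([.5059,.0362,.1278]); PHI=1.7324
def inplane(d,uv,h,b=B,phi=PHI):
    b,x,y,n=frame(b,phi); T=d["cam_to_world"];K=d["camera_matrix"]
    v=T[:3,:3]@(np.linalg.solve(K,[uv[0],uv[1],1])*[1,-1,-1]); o=T[:3,3]
    p=o+v*((b+h*n-o)@n)/(v@n); return np.array([(p-b)@x,(p-b)@y])
def maskangle(d,m,h):
    import cv2
    ys,xs=np.nonzero(m); P=np.array([inplane(d,(a,c),h) for a,c in zip(xs,ys)])
    c=P.mean(0); w,v=np.linalg.eigh(np.cov((P-c).T)); a=v[:,1]
    return c,np.degrees(np.arctan2(a[1],a[0]))%180,np.sqrt(w)
def sherds(d):
    import cv2
    hsv=cv2.cvtColor(d["img"],cv2.COLOR_RGB2HSV)
    m=((hsv[...,0]<12)&(hsv[...,1]>150)&(hsv[...,2]>90))
    out=[]
    ys,xs=np.nonzero(m)
    P=np.array([inplane(d,(a,c),.014) for a,c in zip(xs,ys)])
    r=np.hypot(*P.T); P=P[(r>.05)&(r<.118)]
    a=np.arctan2(P[:,1],P[:,0]); z=np.exp(2j*a).mean()
    return np.degrees(np.angle(z))/2,abs(z),len(P),P
E
python3 - <<'E'
from h import *
for nm in("scene","side"):
    d=load(nm); m=np.load(f"pics/m_{nm}_handle_grip.npy")
    print(nm,maskangle(d,m,.075),sherds(d)[:3])
d=load("side"); o=np.array([244.8,186])  # print bar ends from picture
uv0=proj(d,B).astype(int); off=np.array([uv0[0]-130,uv0[1]-100])
for e in([350,268],[449,246],[293,317],[490,265]): 
    p=inplane(d,np.array(e)/3+off,.076 if e[0] in(350,449) else .012); print(p,np.degrees(np.arctan2(p[1],p[0])))
d=load("scene");uv0=proj(d,B).astype(int); off=np.array([uv0[0]-130,uv0[1]-100])
for e in([378,200],[348,278],[418,225],[343,360]): 
    p=inplane(d,np.array(e)/3+off,.074 if e[0] in(378,348) else .012); print(p,np.degrees(np.arctan2(p[1],p[0])))
E
```

```text
scene (array([ 0.0230562 , -0.02721658]), np.float64(123.1516442290627), array([0.01290675, 0.03757135])) (np.float64(-88.82577972334546), np.float64(0.911477280368219), 440)
side (array([-0.00646748,  0.00335686]), np.float64(104.47222648760952), array([0.01214101, 0.02257853])) (np.float64(-88.49279036734234), np.float64(0.9171754376805187), 746)
[0.00132276 0.03916493] 88.0656158214314
[ 0.00018555 -0.0418625 ] -89.74604438069828
[0.00117443 0.08345097] 89.19371572358057
[ 0.00473255 -0.08933047] -86.96741693135395
[0.00101007 0.04222301] 88.62961634336861
[ 0.01957301 -0.05409185] -70.10746376309777
[-0.00639754  0.0847129 ] 94.31879710419308
[-0.00070748 -0.08104674] -90.50014002972715
```

Request:
play_rows(moves=[{"x": 1.25, "y": 2.43, "z": 0.8, "turn": 6.9, "jaw": 4.8}, {"x": 1.25, "y": 2.43, "z": 0.8, "turn": 6.9, "jaw": 4.8}, {"x": 1.25, "y": 2.43, "z": 0.8, "turn": 6.9, "jaw": 4.8}, {"x": 1.25, "y": 2.43, "z": 0.8, "turn": 6.9, "jaw": 4.8}, {"x": 1.25, "y": 2.43, "z": 0.8, "turn": 6.9, "jaw": 4.8}, {"x": 1.25, "y": 2.43, "z": 0.8, "turn": 6.9, "jaw": 4.8}, {"x": 1.25, "y": 2.43, "z": 0.8, "turn": 6.9, "jaw": 4.8}, {"x": 1.25, "y": 2.43, "z": 0.8, "turn": 6.9, "jaw": 4.8}])

```text
t: 2.52
tool_pos: [0.3396, -0.3817, 0.2958]
tool_rot: [-1.103, 1.361, -1.362]
contact_force: [0.2, 0.2, 0.0]
opening: 0.0479
```

Request:
play_rows(moves=[{"x": 1.25, "y": 2.43, "turn": 6.9, "jaw": 4.8}, {"x": 1.25, "y": 2.43, "turn": 6.9, "jaw": 4.8}, {"x": 1.25, "y": 2.43, "turn": 6.9, "jaw": 4.8}, {"x": 1.25, "y": 2.43, "turn": 6.9, "jaw": 4.8}, {"x": 1.25, "y": 2.43, "turn": 6.9, "jaw": 4.8}, {"x": 1.25, "y": 2.43, "turn": 6.9, "jaw": 4.8}, {"x": 1.25, "y": 2.43, "turn": 6.9, "jaw": 4.8}, {"x": 1.25, "y": 2.43, "turn": 6.9, "jaw": 4.8}])

```text
invalid input
```

Request:
play_rows(moves=[{"x": 1.25, "y": 2.43, "turn": 6.9, "jaw": 4.8}, {"x": 1.25, "y": 2.43, "turn": 6.9, "jaw": 4.8}, {"x": 1.25, "y": 2.43, "turn": 6.9, "jaw": 4.8}, {"x": 1.25, "y": 2.43, "turn": 6.9, "jaw": 4.8}, {"x": 1.25, "y": 2.43, "turn": 6.9, "jaw": 4.8}, {"x": 1.25, "y": 2.43, "turn": 6.9, "jaw": 4.8}, {"x": 1.25, "y": 2.43, "turn": 6.9, "jaw": 4.8}, {"x": 1.25, "y": 2.43, "turn": 6.9, "jaw": 4.8}])

```text
invalid input
```

Request:
play_rows(moves=[{"x": 1.25, "y": 2.43, "z": 0, "turn": 6.9, "jaw": 4.8}, {"x": 1.25, "y": 2.43, "z": 0, "turn": 6.9, "jaw": 4.8}, {"x": 1.25, "y": 2.43, "z": 0, "turn": 6.9, "jaw": 4.8}, {"x": 1.25, "y": 2.43, "z": 0, "turn": 6.9, "jaw": 4.8}, {"x": 1.25, "y": 2.43, "z": 0, "turn": 6.9, "jaw": 4.8}, {"x": 1.25, "y": 2.43, "z": 0, "turn": 6.9, "jaw": 4.8}, {"x": 1.25, "y": 2.43, "z": 0, "turn": 6.9, "jaw": 4.8}, {"x": 1.25, "y": 2.43, "z": 0, "turn": 6.9, "jaw": 4.8}])

```text
t: 3.18
tool_pos: [0.4396, -0.1873, 0.2955]
tool_rot: [-1.475, 0.637, -0.638]
contact_force: [0.4, -0.9, -0.8]
opening: 0.0484
```

Request:
play_rows(moves=[{"x": 1.25, "y": 2.43, "z": 0, "turn": 6.9, "jaw": 4.8}, {"x": 1.25, "y": 2.43, "z": 0, "turn": 6.9, "jaw": 4.8}, {"x": 1.25, "y": 2.43, "z": 0, "turn": 6.9, "jaw": 4.8}, {"x": 1.25, "y": 2.43, "z": 0, "turn": 6.9, "jaw": 4.8}, {"x": 1.25, "y": 2.43, "z": 0, "turn": 6.9, "jaw": 4.8}, {"x": 1.25, "y": 2.43, "z": 0, "turn": 6.9, "jaw": 4.8}, {"x": 1.25, "y": 2.43, "z": 0, "turn": 6.9, "jaw": 4.8}, {"x": 1.25, "y": 2.43, "z": 0, "turn": 6.9, "jaw": 4.8}])

```text
t: 3.85
tool_pos: [0.5397, 0.0072, 0.2955]
tool_rot: [-1.568, -0.116, 0.116]
contact_force: [1.5, 0.3, 0.1]
opening: 0.0482
```

```bash
cat > snap.py <<'E'
import sys,cv2,numpy as np
from station import ctrl,eyes
from h import *
from scipy.spatial.transform import Rotation as R
k=sys.argv[1]; cams=sys.argv[2].split(","); ang=float(sys.argv[3]) if len(sys.argv)>3 else None
tiles=[]
for c in cams:
    d=eyes.get_image(c); np.savez(f"pics/{c}{k}.npz",**d)
    try: s=sherds(d); print(c,"sherd angle",round(s[0],1),round(s[1],2),s[2])
    except Exception as e: print(c,e)
    im=d["img"][:,:,::-1].copy()
    b,x,y,n=frame(B,PHI)
    if ang is not None:
        a=np.radians(ang); e=np.cos(a)*x+np.sin(a)*y; f=np.cross(n,e)
        q=lambda h:np.array([b+h*n+i*.042*e+j*.0075*f for i,j in((1,1),(1,-1),(-1,-1),(-1,1))])
        cv2.polylines(im,[proj(d,q(.084)).round().astype(int)],True,(255,0,255),1)
    if c!="wrist":
        uv=proj(d,b+.05*n).astype(int); im=cv2.resize(im[max(0,uv[1]-90):uv[1]+90,uv[0]-90:uv[0]+90],None,fx=2.2,fy=2.2,interpolation=cv2.INTER_CUBIC)
    else: im=im[:396,:]
    tiles.append(im[:396])
o=np.hstack([t for t in tiles])
if o.shape[1]>800: o=cv2.resize(o,(800,int(o.shape[0]*800/o.shape[1])))
cv2.imwrite(f"pics/snap{k}.png",o)
ob=ctrl.get_obs(); m=R.from_rotvec(ob["tool_rot"]).as_matrix()
print("t",round(ob["t"],2),"tcp",ob["tool_pos"].round(4),"az",np.degrees(np.arctan2(m[1,0],m[0,0])).round(1),"q",ob["q"].round(2),"F",ob["contact_force"].round(1),ob["opening"].round(4))
E
python3 snap.py 1 wrist,side -90.6
```

```text
wrist sherd angle -90.0 0.92 2459
side sherd angle -88.5 0.92 744Traceback (most recent call last):
  File "snap.py", line 25, in <module>
    print("t",round(ob["t"],2),"tcp",ob["tool_pos"].round(4),"az",np.degrees(np.arctan2(m[1,0],m[0,0])).round(1),"q",ob["q"].round(2),"F",ob["contact_force"].round(1),ob["opening"].round(4))
                                                                                                                                                                       ^^^^^^^^^^^^^^^^^^^
AttributeError: 'float' object has no attribute 'round'
```

View pics/snap1.png

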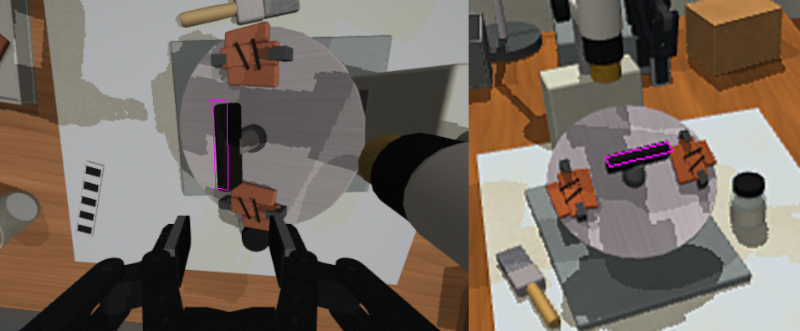

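Request:
play_rows(moves=[{"x": 0, "y": 0, "z": -2, "turn": 0, "jaw": 4.8}, {"x": 0, "y": 0, "z": -2, "turn": 0, "jaw": 4.8}, {"x": 0, "y": 0, "z": -2, "turn": 0, "jaw": 4.8}, {"x": 0, "y": 0, "z": -1.5, "turn": 0, "jaw": 4.8}, {"x": 0, "y": 0, "z": -1.5, "turn": 0, "jaw": 4.8}, {"x": 0, "y": 0, "z": -1.2, "turn": 0, "jaw": 4.8}, {"x": 0, "y": 0, "z": -1.1, "turn": 0, "jaw": 4.8}, {"x": 0, "y": 0, "z": -1, "turn": 0, "jaw": 4.8}])

```text
t: 4.62
tool_pos: [0.5391, 0.0054, 0.1716]
tool_rot: [-1.568, -0.11, 0.11]
contact_force: [-0.1, -0.4, 0.8]
opening: 0.0483
```

```bash
sed -i 's/ob\["opening"\].round(4)/round(ob["opening"],4)/' snap.py; python3 snap.py 2 side,scene -90.6
cat > arc.py <<'E'
# rows for arc: python3 arc.py a0 a1 step  (in-plane angle of arm, deg, anticlockwise +); starts from measured tool pose if 'm'
import sys; from h import *
b,x,y,n=frame(B,PHI)
def pose(a,r=.028,dz=-.015):
    a=np.radians(a); e=np.cos(a)*x+np.sin(a)*y
    p=b+.068*n+r*e+[0,0,dz]; return p,np.degrees(np.arctan2(e[1],e[0]))
if __name__=="__main__":
    A=[float(v) for v in sys.argv[1:]]; step=A[2] if len(A)>2 else 4
    N=max(1,round(abs(A[1]-A[0])/step)); L=np.linspace(A[0],A[1],N+1)
    p0,z0=pose(L[0]); print("start",p0.round(4),round(z0,1)); q,t=p0.copy(),z0
    for a in L[1:]:
        p,z=pose(a); dl=np.round((p-q)*100,2); q=q+dl/100; dt=round((z-t+180)%360-180,1); t+=dt; print(round(a,1),dl,dt)
    print("end",p.round(4),round(z,1))
E
python3 arc.py -90.6 -140 5
```

```text
side sherd angle -89.2 0.92 726
scene sherd angle 88.8 0.91 308
t 4.72 tcp [0.5381 0.0057 0.1703] az 8.1 q [-0.13 -0.11  1.87 -0.    1.38 -1.84] F [-0.1 -0.1 -0.5] 0.0483
start [0.539  0.0069 0.1715] 8.7
-95.5 [ 0.02 -0.21 -0.12] -4.3
-100.5 [ 0.   -0.21 -0.12] -4.3
-105.4 [-0.02 -0.21 -0.12] -4.3
-110.4 [-0.04 -0.21 -0.11] -4.4
-115.3 [-0.06 -0.2  -0.11] -4.4
-120.2 [-0.08 -0.2  -0.11] -4.6
-125.2 [-0.1 -0.2 -0.1] -4.6
-130.1 [-0.12 -0.18 -0.1 ] -4.7
-135.1 [-0.14 -0.18 -0.09] -4.8
-140.0 [-0.15 -0.17 -0.08] -5.0
end [ 0.5321 -0.0128  0.161 ] -36.6
```

View pics/snap2.png

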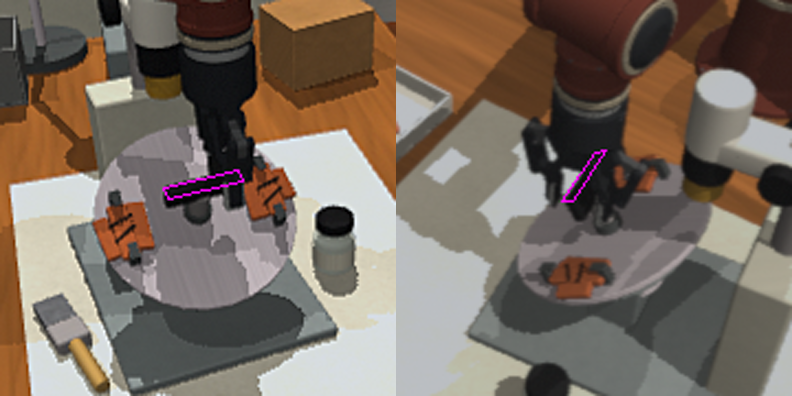

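Request:
play_rows(moves=[{"x": 0.02, "y": -0.21, "z": -0.12, "turn": -4.3, "jaw": 3.8}, {"x": 0, "y": -0.21, "z": -0.12, "turn": -4.3, "jaw": 3.8}, {"x": -0.02, "y": -0.21, "z": -0.12, "turn": -4.3, "jaw": 3.8}, {"x": -0.04, "y": -0.21, "z": -0.11, "turn": -4.4, "jaw": 3.8}, {"x": -0.06, "y": -0.2, "z": -0.11, "turn": -4.4, "jaw": 3.8}, {"x": -0.08, "y": -0.2, "z": -0.11, "turn": -4.6, "jaw": 3.8}, {"x": -0.1, "y": -0.2, "z": -0.1, "turn": -4.6, "jaw": 3.8}, {"x": -0.12, "y": -0.18, "z": -0.1, "turn": -4.7, "jaw": 3.8}])

```text
t: 5.38
tool_pos: [0.5358, -0.0104, 0.1645]
tool_rot: [-1.537, 0.378, -0.381]
contact_force: [-0.7, -0.3, -0.8]
opening: 0.0379
```

```bash
python3 snap.py 3 side,scene -130
```

```text
side sherd angle -88.6 0.92 750
scene sherd angle 88.7 0.93 378
t 5.48 tcp [ 0.5356 -0.0107  0.1642] az -27.5 q [-0.16 -0.11  1.89 -0.    1.36 -1.25] F [0.4 0.3 1.1] 0.0378
```

View pics/snap3.png

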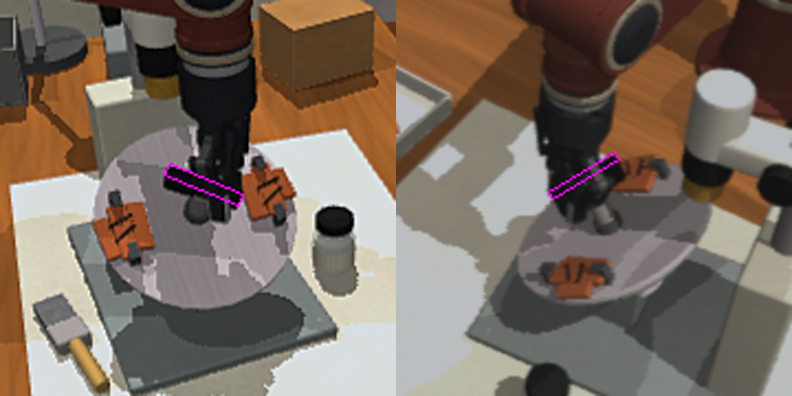

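```bash
python3 arc.py -130.1 -166 4.5
```

```text
start [ 0.535  -0.0093  0.1627] -26.8
-134.6 [-0.12 -0.16 -0.08] -4.4
-139.1 [-0.14 -0.16 -0.08] -4.5
-143.6 [-0.15 -0.14 -0.06] -4.6
-148.0 [-0.16 -0.14 -0.07] -4.6
-152.5 [-0.17 -0.12 -0.05] -4.8
-157.0 [-0.19 -0.11 -0.05] -4.9
-161.5 [-0.19 -0.1  -0.04] -5.0
-166.0 [-0.2  -0.09 -0.03] -5.0
end [ 0.5218 -0.0195  0.1581] -64.7
```

Request:
play_rows(moves=[{"x": -0.12, "y": -0.16, "z": -0.08, "turn": -4.4, "jaw": 3.8}, {"x": -0.14, "y": -0.16, "z": -0.08, "turn": -4.5, "jaw": 3.8}, {"x": -0.15, "y": -0.14, "z": -0.06, "turn": -4.6, "jaw": 3.8}, {"x": -0.16, "y": -0.14, "z": -0.07, "turn": -4.6, "jaw": 3.8}, {"x": -0.17, "y": -0.12, "z": -0.05, "turn": -4.8, "jaw": 3.8}, {"x": -0.19, "y": -0.11, "z": -0.05, "turn": -4.9, "jaw": 3.8}, {"x": -0.19, "y": -0.1, "z": -0.04, "turn": -5, "jaw": 3.8}, {"x": -0.2, "y": -0.09, "z": -0.03, "turn": -5, "jaw": 3.8}])

```text
t: 6.15
tool_pos: [0.5226, -0.0206, 0.1596]
tool_rot: [-1.381, 0.886, -0.888]
contact_force: [-0.3, 1.1, -0.7]
opening: 0.038
```

```bash
python3 snap.py 4 side,scene -162
```

```text
side sherd angle -89.3 0.92 730
scene sherd angle 88.1 0.93 355
t 6.25 tcp [ 0.5224 -0.0207  0.1596] az -65.2 q [-0.18 -0.14  1.92  0.    1.36 -0.62] F [ 0.3  0.2 -0.5] 0.038
```

View pics/snap4.png

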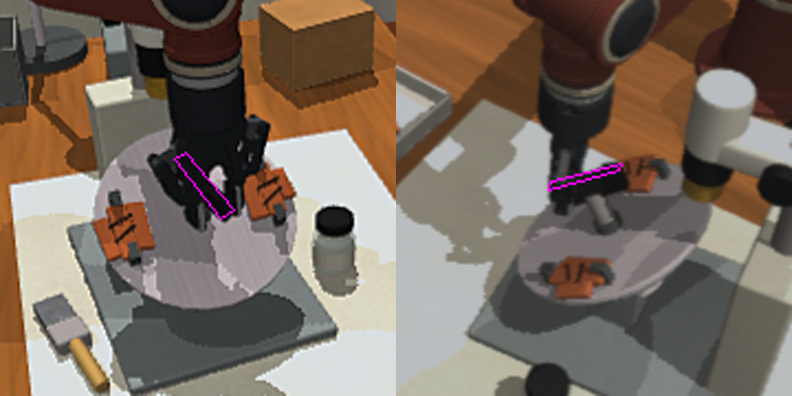

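```bash
python3 arc.py -166 -94 4.5
```

```text
start [ 0.5218 -0.0195  0.1581] -64.7
-161.5 [0.2  0.09 0.03] 5.1
-157.0 [0.19 0.1  0.04] 5.0
-152.5 [0.19 0.11 0.05] 4.8
-148.0 [0.17 0.12 0.05] 4.9
-143.5 [0.16 0.14 0.06] 4.7
-139.0 [0.15 0.14 0.07] 4.5
-134.5 [0.14 0.16 0.08] 4.5
-130.0 [0.12 0.16 0.08] 4.4
-125.5 [0.11 0.17 0.09] 4.3
-121.0 [0.09 0.18 0.09] 4.2
-116.5 [0.08 0.18 0.09] 4.2
-112.0 [0.06 0.18 0.1 ] 4.1
-107.5 [0.05 0.19 0.11] 4.0
-103.0 [0.02 0.19 0.1 ] 3.9
-98.5 [0.01 0.2  0.11] 4.0
-94.0 [-0.    0.19  0.11] 3.9
end [0.5392 0.0055 0.1707] 5.8
```

Request:
play_rows(moves=[{"x": 0.2, "y": 0.09, "z": 0.03, "turn": 5.1, "jaw": 3.2}, {"x": 0.19, "y": 0.1, "z": 0.04, "turn": 5, "jaw": 3.2}, {"x": 0.19, "y": 0.11, "z": 0.05, "turn": 4.8, "jaw": 3.2}, {"x": 0.17, "y": 0.12, "z": 0.05, "turn": 4.9, "jaw": 3.2}, {"x": 0.16, "y": 0.14, "z": 0.06, "turn": 4.7, "jaw": 3.2}, {"x": 0.15, "y": 0.14, "z": 0.07, "turn": 4.5, "jaw": 3.2}, {"x": 0.14, "y": 0.16, "z": 0.08, "turn": 4.5, "jaw": 3.2}, {"x": 0.12, "y": 0.16, "z": 0.08, "turn": 4.4, "jaw": 3.2}])

```text
t: 6.92
tool_pos: [0.5342, -0.011, 0.1631]
tool_rot: [-1.542, 0.371, -0.367]
contact_force: [-5.9, -3.2, -0.3]
opening: 0.032
```

Request:
play_rows(moves=[{"x": 0.11, "y": 0.17, "z": 0.09, "turn": 4.3, "jaw": 3.2}, {"x": 0.09, "y": 0.18, "z": 0.09, "turn": 4.2, "jaw": 3.2}, {"x": 0.08, "y": 0.18, "z": 0.09, "turn": 4.2, "jaw": 3.2}, {"x": 0.06, "y": 0.18, "z": 0.1, "turn": 4.1, "jaw": 3.2}, {"x": 0.05, "y": 0.19, "z": 0.11, "turn": 4, "jaw": 3.2}, {"x": 0.02, "y": 0.19, "z": 0.1, "turn": 3.9, "jaw": 3.2}])

```text
t: 7.42
tool_pos: [0.5387, -0.0006, 0.1691]
tool_rot: [-1.574, 0.033, -0.03]
contact_force: [-2.1, -4.5, 0.2]
opening: 0.0323
```

```bash
python3 snap.py 5 side,scene -112
```

```text
side sherd angle -58.9 0.93 591
scene sherd angle -52.9 0.93 271
t 7.52 tcp [5.394e-01 1.000e-04 1.696e-01] az -2.5 q [-0.14 -0.11  1.87 -0.    1.37 -1.66] F [-1.7 -0.9  0.1] 0.0321
```

View pics/snap5.png

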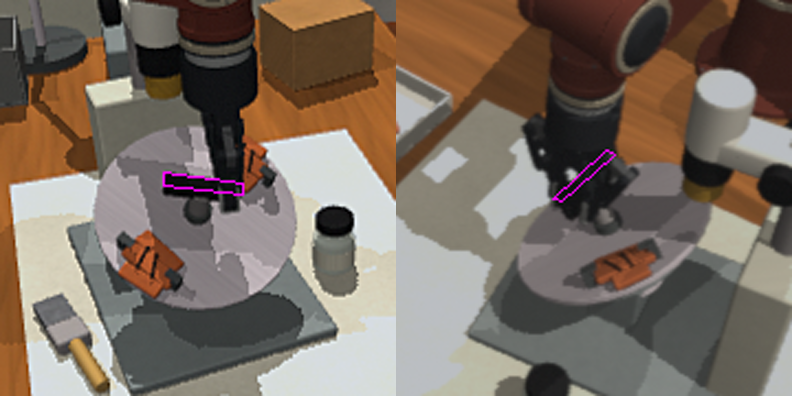

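```bash
python3 arc.py -103 -44 4.5
```

```text
start [0.5392 0.0016 0.1685] -2.0
-98.5 [0.01 0.19 0.11] 4.0
-93.9 [-0.01  0.2   0.11] 3.9
-89.4 [-0.02  0.19  0.11] 3.9
-84.8 [-0.04  0.18  0.11] 4.0
-80.3 [-0.06  0.19  0.11] 3.9
-75.8 [-0.08  0.17  0.11] 4.0
-71.2 [-0.09  0.18  0.11] 4.0
-66.7 [-0.11  0.16  0.1 ] 4.1
-62.2 [-0.12  0.16  0.1 ] 4.1
-57.6 [-0.14  0.14  0.09] 4.2
-53.1 [-0.15  0.14  0.1 ] 4.3
-48.5 [-0.16  0.12  0.08] 4.3
-44.0 [-0.17  0.11  0.08] 4.5
end [0.5278 0.023  0.1818] 51.1
```

Request:
play_rows(moves=[{"x": 0.01, "y": 0.19, "z": 0.11, "turn": 4, "jaw": 3.2}, {"x": -0.01, "y": 0.2, "z": 0.11, "turn": 3.9, "jaw": 3.2}, {"x": -0.02, "y": 0.19, "z": 0.11, "turn": 3.9, "jaw": 3.2}, {"x": -0.04, "y": 0.18, "z": 0.11, "turn": 4, "jaw": 3.2}, {"x": -0.06, "y": 0.19, "z": 0.11, "turn": 3.9, "jaw": 3.2}, {"x": -0.08, "y": 0.17, "z": 0.11, "turn": 4, "jaw": 3.2}, {"x": -0.09, "y": 0.18, "z": 0.11, "turn": 4, "jaw": 3.2}, {"x": -0.11, "y": 0.16, "z": 0.1, "turn": 4.1, "jaw": 3.2}])

```text
t: 8.18
tool_pos: [0.5359, 0.0132, 0.1791]
tool_rot: [-1.538, -0.401, 0.401]
contact_force: [-0.8, -6.5, 2.6]
opening: 0.0319
```

```bash
python3 snap.py 6 side,scene -75
```

```text
side sherd angle -16.0 0.92 540
scene sherd angle -13.6 0.95 270
t 8.28 tcp [0.5362 0.0142 0.1793] az 29.2 q [-0.11 -0.12  1.87 -0.    1.39 -2.19] F [-0.2 -4.3  1.8] 0.032
```

View pics/snap6.png

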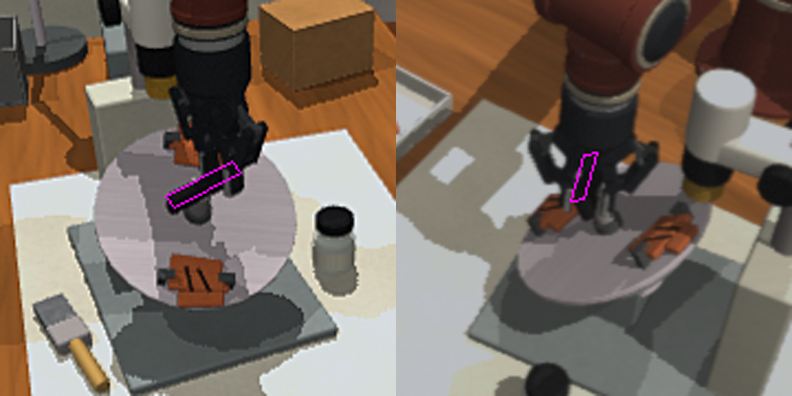

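```bash
cat > each.py <<'E'
import sys; from h import *
for nm in("side","scene"):
    P=sherds(load(nm,sys.argv[1]))[3]; a=np.angle(np.exp(1j*np.arctan2(P[:,1],P[:,0])))
    z=np.exp(1j*np.arctan2(P[:,1],P[:,0])); m=np.cos(a-0)>0
    for s in(m,~m):
        if s.sum()>20: print(nm,s.sum(),P[s].mean(0).round(3),round(np.degrees(np.angle(z[s].mean())),1))
E
python3 each.py 6; python3 each.py 5; python3 each.py 0
```

```text
side 116 [ 0.08  -0.011] -8.1
side 424 [-0.078  0.025] 161.7
scene 177 [ 0.087 -0.025] -15.7
scene 93 [-0.077  0.013] 170.5
side 149 [ 0.046 -0.081] -61.4
side 442 [-0.045  0.071] 122.0
scene 271 [ 0.054 -0.071] -53.0
side 447 [ 0.016 -0.003] -5.5
side 299 [-0.012  0.025] 118.5
scene 200 [ 0.014 -0.027] -53.7
scene 240 [-0.016 -0.   ] -172.3
```

```bash
python3 arc.py -66.7 -51.7 3;python3 arc.py -51.7 -42.7 2
```

```text
start [0.5352 0.0162 0.1772] 29.7
-63.7 [-0.08  0.1   0.07] 2.7
-60.7 [-0.08  0.1   0.06] 2.8
-57.7 [-0.1   0.1   0.06] 2.7
-54.7 [-0.09  0.09  0.07] 2.9
-51.7 [-0.11  0.09  0.05] 2.8
end [0.5306 0.021  0.1804] 43.6
start [0.5306 0.021  0.1804] 43.6
-49.4 [-0.08  0.06  0.04] 2.2
-47.2 [-0.08  0.06  0.04] 2.2
-45.0 [-0.09  0.06  0.04] 2.2
-42.7 [-0.09  0.05  0.04] 2.2
end [0.5272 0.0233 0.182 ] 52.4
```

Request:
play_rows(moves=[{"x": -0.08, "y": 0.1, "z": 0.07, "turn": 2.7, "jaw": 3.2}, {"x": -0.08, "y": 0.1, "z": 0.06, "turn": 2.8, "jaw": 3.2}, {"x": -0.1, "y": 0.1, "z": 0.06, "turn": 2.7, "jaw": 3.2}, {"x": -0.09, "y": 0.09, "z": 0.07, "turn": 2.9, "jaw": 3.2}, {"x": -0.11, "y": 0.09, "z": 0.05, "turn": 2.8, "jaw": 3.2}, {"x": 0, "y": 0, "z": 0, "turn": 0, "jaw": 3.2}, {"x": 0, "y": 0, "z": 0, "turn": 0, "jaw": 3.2}])

```text
t: 8.87
tool_pos: [0.5321, 0.0191, 0.1825]
tool_rot: [-1.493, -0.589, 0.584]
contact_force: [2.2, -4.3, 2.8]
opening: 0.0319
```

```bash
python3 snap.py 7 side,scene -60; python3 each.py 7
```

```text
side sherd angle 1.0 0.93 625
scene sherd angle -0.4 0.91 200
t 8.97 tcp [0.5321 0.0192 0.1823] az 43.0 q [-0.1  -0.14  1.88 -0.    1.4  -2.42] F [ 1.7 -5.   3.5] 0.032
side 202 [0.085 0.006] 4.2
side 423 [-0.082  0.   ] 179.3
scene 90 [0.094 0.006] 3.3
scene 110 [-0.078  0.005] 176.4
```

View pics/snap7.png

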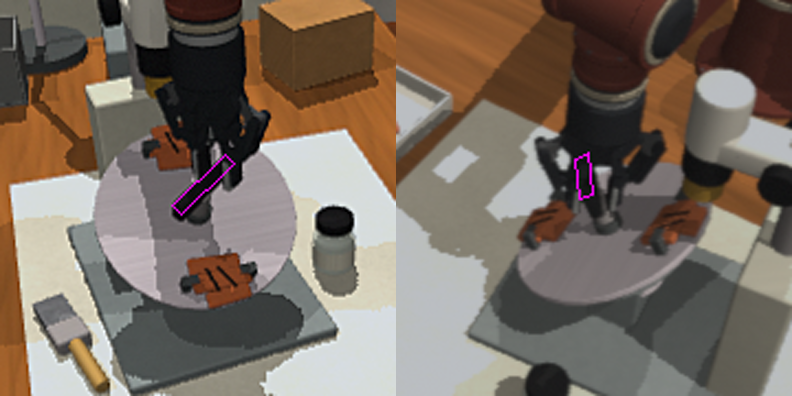

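Request:
play_rows(moves=[{"x": 0.11, "y": -0.09, "z": 0, "turn": -2.8, "jaw": 4.2}, {"x": 0.05, "y": -0.05, "z": 0, "turn": -1.5, "jaw": 4.2}, {"x": 0, "y": 0, "z": 0, "turn": 0, "jaw": 4.2}, {"x": 0, "y": 0, "z": 0.5, "turn": 0, "jaw": 4.2}, {"x": 0, "y": 0, "z": 1, "turn": 0, "jaw": 4.2}, {"x": 0, "y": 0, "z": 1, "turn": 0, "jaw": 4.2}, {"x": 0, "y": 0, "z": 1.5, "turn": 0, "jaw": 4.2}])

```text
t: 9.55
tool_pos: [0.5319, 0.0188, 0.2215]
tool_rot: [-1.504, -0.528, 0.53]
contact_force: [0.1, 0.6, -1.1]
opening: 0.042
```

Request:
play_rows(moves=[{"x": 0, "y": 0, "z": 2, "turn": 0, "jaw": 4.2}, {"x": 0, "y": 0, "z": 2, "turn": 0, "jaw": 4.2}, {"x": 0, "y": -0.5, "z": 2, "turn": 0, "jaw": 4.2}, {"x": 0, "y": -2, "z": 1, "turn": 0, "jaw": 4.2}, {"x": 0, "y": -3, "z": 0, "turn": 0, "jaw": 4.2}, {"x": 0, "y": -3, "z": 0, "turn": 0, "jaw": 4.2}, {"x": 0, "y": -3, "z": 0, "turn": 0, "jaw": 4.2}, {"x": 0, "y": -3, "z": 0, "turn": 0, "jaw": 4.2}])

```text
t: 10.22
tool_pos: [0.5325, -0.1276, 0.2929]
tool_rot: [-1.506, -0.531, 0.528]
contact_force: [0.3, -0.4, -0.0]
opening: 0.0417
```

```bash
python3 snap.py 8 side,scene -55; python3 each.py 8
```

```text
side sherd angle -1.7 0.92 692
scene sherd angle 3.4 0.92 112
t 10.32 tcp [ 0.5324 -0.1298  0.2924] az 38.5 q [-0.37 -0.16  1.72 -0.    1.58 -2.62] F [0.1 0.6 0.2] 0.0425
side 324 [ 0.085 -0.004] -2.7
side 368 [-0.083  0.001] 179.1
scene 101 [0.09  0.005] 2.3
```

View pics/snap8.png

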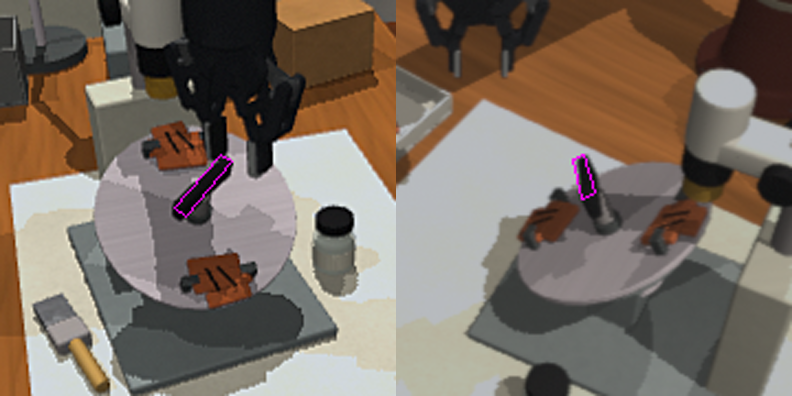

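```bash
python3 - <<'E'
from h import *
for nm,pts in(("side",[(305,540),(580,455),(218,318)]),("scene",[(195,440),(562,598),(255,362)])):
    d=load(nm); uv=proj(d,B).astype(int); off=np.array([uv[0]-130,max(0,uv[1]-100)])
    for z in(.0,.015):
        P=[onplane(d,np.array(p)/3+off,z)[:2] for p in pts]
        f=P[1]-P[0]; g=P[2]-P[0]; print(nm,z,[p.round(3) for p in P],np.linalg.norm(f).round(3),np.degrees(np.arctan2(f[1],f[0])).round(1),np.linalg.norm(g).round(3),np.degrees(np.arctan2(g[1],g[0])).round(1))
E
```

```text
side 0.0 [array([ 0.406, -0.096]), array([ 0.648, -0.052]), array([0.351, 0.229])] 0.246 10.2 0.33 99.7
side 0.015 [array([ 0.406, -0.111]), array([ 0.644, -0.068]), array([0.352, 0.208])] 0.241 10.2 0.323 99.7
scene 0.0 [array([ 0.643, -0.061]), array([0.583, 0.262]), array([ 0.543, -0.07 ])] 0.328 100.5 0.101 -174.8
scene 0.015 [array([ 0.651, -0.055]), array([0.592, 0.263]), array([ 0.552, -0.063])] 0.323 100.5 0.099 -174.8
```

```bash
python3 -c "
from station import ctrl,finish_job
print(ctrl.get_obs()['contact_force'].round(1)); print(finish_job())"
```

```text
[0.1 0.6 0.2]
the job is handed in; nothing more can be done
None
```

I turned the disc by the T-handle until one sherd sat below the lens, then let go and handed the job in at about 10.3 s. No verdict was reported.

- **Finding the freewheel's sense:** I straddled one arm of the bar with loosely open fingers. Clockwise, seen from above the disc, the handle spun loose by about 65° while the disc stayed still, its sherd line moving less than 1° in the images.
- **Driving the disc:** Anticlockwise it gripped. I drove the disc in stages from about -89° to about 0°, slowly at the end, then backed the fingers off, lifted and moved clear.

| Check at the end | Result |
|---|---|
| Sherd line against the slope line | -3° to +3°, limit 10° |
| Force on the tool | under 1 N, arm clear of everything |
| Slope direction, lens and axis fit against stand base edges | 99.3° against about 100° |

- **Disagreement between cameras:** The last sherd-angle readings were -1.7° (side) and +3.4° (scene). The scene reading is the weaker one, because shadow hid one sherd from the colour mask.
- **Not measured:** I did not remeasure the bystanders. The brush and jar look unmoved in the last pictures, and the arm stayed clear of the others. I also took no second picture to confirm the disc at rest; its angle stayed within the measuring scatter between the pictures before and after letting go.

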